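Set a key-tag eyelet and hold the index pin clear

TASK

On the library counter, use the mallet to knock the sprung punch of the eyelet setter all the way down to its stop, touching the punch with nothing but the mallet, then set the mallet back down on the counter and let go of it. Then pull the black knob of the index plunger fully up and keep holding it there, so that a colleague can turn the round table to the next tag: finish while still holding the knob up. Leave the books, the pen pot and the tag tray where they are.

Things in the scene. Friction and masses are not known exactly. Their poses are not given: they have to be found in the camera images.
- setter: eyelet setter, screwed down: grey base 200 x 280 x 15 mm (x, y, height) with a round aluminium table 176 mm across, top at 27 mm. Origin: centre of the base's underside; z up; the punch is on its +y side, the index plunger on its -y side. Grey column and arm at +y (44 mm wide, y = 38 to 132 mm, top at 113 mm); low bracket at -y (top at 64 mm). Stands left or right of the mallet, yaw varies
- punch_top (a point): centre of the flat top of the punch's round steel head (36 mm wide, 12 mm thick, on a 14 mm shank), on the setter at own x = 0, y = 62 mm; 150 mm above the counter when up. z up
- punch (a joint): travel of the punch, m: 0 = up, grows downward to 0.014 = on its stop. A spring pushes it up (3 N at the top, 10 N at the stop), so it comes back up by itself
- plunger_knob (a point): middle of the index plunger's black round knob (upright, 26 mm wide, 26 mm high), on the setter at own x = 0, y = -79 mm; 102 mm above the counter when down, so the knob spans 89 to 115 mm; below it a 10 mm stem and, up to 78 mm, a 20 mm wide steel collar. z up
- plunger (a joint): travel of the index plunger, m: 0 = pin seated in its hole, grows upward to 0.016 = fully pulled, on its stop. A spring pulls it down (4 N when seated, 9 N fully up), so it drops back when let go
- mallet_head (a point): centre of the wooden mallet's round head (54 mm wide, 80 mm high), which stands on one of its flat faces on the counter, so 40 mm above the counter; the flat faces are 40 mm below and above it. Own z up, own -x along the level handle. The mallet weighs 0.22 to 0.42 kg
- mallet_grip (a point): point on the handle's axis next to the head, 48 mm from the head's axis about 35 mm from the centre of mass (which is nearer the head); the handle is a bar 22 mm wide and 24 mm high at 40 mm above the counter, running from the head (27 mm from its axis) to its free end 149 mm from its axis. Own axes as those of the head
- books: bystander: two hardcover books lying stacked, 140 x 210 x 50 mm, to the robot's left. Origin: centre of the underside
- penpot: bystander: dark steel pen pot, 76 mm wide, 95 mm high with pens up to 150 mm, beyond the work. Origin: centre of the underside
- tagtray: bystander: shallow grey tray of spare tags and eyelets, 100 x 140 x 30 mm, to the robot's right. Origin: centre of the underside
Things that resemble listed ones, but are neither listed nor needed, are in the scene too. Of the things shaped like the part that bears mallet_head, the wooden one is meant.

How it is judged:
By the outcome, as a careful person would: the job done as asked, in the order asked, and still so for the second after the job is handed in, while the arm keeps its last pose, push and grip.
It also fails if it takes over 56 s, if anything falls off the work surface, if the arm or the gripper's body presses on something with over 40 N, if the wrist force passes 120 N, or if a joint passes its speed limit or range.

ROBOT

A 6-joint arm with a two-finger parallel gripper is mounted at the origin on the work surface. World frame = base frame: x ahead of the robot, y to its left, z up, the work surface at z = 0. Lengths are in m, angles in rad, forces in N, time in s.
With the tool pointing down it reaches from about 0.3 to 0.775 m from the base axis. Payload 14.6 kg.
Tool frame: the origin (TCP) lies between the finger pads; the fingertips stand 19 mm ahead of it and the grasp point (between the pads) is the TCP; z points along the fingers, y is the direction in which the jaws open and shut (so a half turn about z gives the same grasp; the last joint's range is limited). The gripper opens to 85 mm and grips with 20 to 120 N. Pads are 22 mm wide; open, the fingers measure 114 mm over their backs; the gripper's body (76 mm by 85 mm) begins 54 mm behind the grasp point. The pads swing forward as they close: fully open they stand 13 mm farther back than shut.
Start: joints at [1.039, 0.3, 1.521, -0, 1.321, -0.067], TCP at [0.247, 0.492, 0.25] pointing down, gripper open.
Joint ranges: [-3.03, 3.03], [-0.79, 2.21], [0.23, 2.52], [-1.04, 4.18], [0, 3.07], [-2.55, 2.55]. Speed limits (rad/s): [2.22, 2.22, 2.57, 3.14, 3.14, 3.14].

INTERFACE

Orientations are given as a unit quaternion [w, x, y, z].
In Python, from cell import r gives the robot as it stands.
- The arm moves only by the tool step_arm, never from a script. Its argument "steps" is a list of rows, each an object of numbers: "x", "y", "z": the shift along the world's x, y, z in cm; "spin": the turn about the world's z in rad; "hand": the finger opening in cm, from 0 to 8.54. In form: [{"x": .., "y": .., "z": .., "spin": .., "hand": ..}, ...]. A call has 1 to 12 rows; each row shifts and turns the commanded pose from where the row before left it; what a row does not reach is not made up. A row lasts 1/12 s, in which the tool goes at most 41.7 mm and 7.16 degrees, less where a joint would pass 70% of its speed; a pose out of reach is approached as far as the arm can. A call with a gripper value outside its range is refused whole. The fingers move at their own pace and stop on an object; the grip force is fixed at half the most. Time passes only in rows, so rows that do not move let the fingers close. It gives the time, the measured TCP pose, the force and the opening at its end, in the units of the state.
- r.state(): the state, without advancing time (a new reading comes with each control period).
- r.read_camera(name): name is "scene" or "top" or "wrist"; returns the picture (384x512x3 uint8, red, green, blue); there is no depth.
- r.camera_params(name): a dict with "fx", "fy", "cx", "cy" (pixels), "extrinsics" (4x4, takes a point from world to camera coordinates); the wrist camera has in their place "hand_eye" (4x4, takes a point from camera to tool coordinates, whose origin is the TCP and whose axes are the flange's). Camera axes: x right, y up, looking along -z (the intrinsics and any distortion apply to the point x, -y, -z); pixel columns grow to the right and rows downward; lengths in m; the calibration is good to about 2 mm. A picture is of the moment at which its call begins: read the wrist's pose just before it. camera_params takes no time and is no camera call.
- r.hand_in(): hands the job in, once; it reports no verdict.
The state is a dict: "t": time; "qpos": joint angles; "joint_velocities": joint speeds; "joint_efforts": joint torques, N m; "eef_pos": TCP position; "orientation": TCP orientation; "wrist_force": force on the tool from outside, world axes, zero at the start; "torque": the same for the moment, N m; "opening": finger opening in m.
Only numpy, scipy, OpenCV 4.12 (cv2) and the standard library are available. Lean on these libraries where they do the work, as an engineer would, in place of code of your own. Each camera call takes 0.05 s, during which the arm holds its last target. There are 200 camera calls.

## Working session

There is one attempt and no reset: what is moved stays moved. The work goes in short steps, Python scripts to look and compute and a tool call to move; the robot and the scene stay as the last step left them, time stands still between calls to the robot, and variables do not carry over. Pictures are saved under pics/ and viewed, about 8 in all and at most 12, crops included, and the job is handed in when it is done.

Besides the shell and the picture viewer there is one more tool, called after "Request:" as a command line: name --argument value ..., lists and objects as JSON in quotes. step_arm: Moves the arm, as the interface text tells. Its arguments: {"type":"object","properties":{"steps":{"type":"array"}},"required":["steps"]}

```bash
mkdir -p pics; ls; cat > h.py <<'E'
import numpy as np, cv2
from cell import r
def snap(cam,name,crop=None,scale=1):
    im=r.read_camera(cam)[:,:,::-1].copy()
    cv2.imwrite(f'pics/{name}_raw.png',im)
    if crop: x0,y0,x1,y1=crop; im=im[y0:y1,x0:x1]
    if scale!=1: im=cv2.resize(im,None,fx=scale,fy=scale,interpolation=cv2.INTER_CUBIC)
    cv2.imwrite(f'pics/{name}.png',im)
def unproj(cam,u,v,z):
    p=r.camera_params(cam);E=np.array(p['extrinsics']);R,t=E[:3,:3],E[:3,3]
    d=np.array([(u-p['cx'])/p['fx'],-(v-p['cy'])/p['fy'],-1.])
    c=-R.T@t; w=R.T@d
    return c+w*(z-c[2])/w[2]
def proj(cam,P):
    p=r.camera_params(cam);E=np.array(p['extrinsics'])
    q=E[:3,:3]@np.array(P)+E[:3,3]; q=q*[1,-1,-1]
    return p['cx']+p['fx']*q[0]/q[2],p['cy']+p['fy']*q[1]/q[2]
E
python3 - <<'E'
from h import *
for c in('top','scene'): snap(c,c+'0',scale=1.5); p=r.camera_params(c); print({k:np.round(v,3).tolist() for k,v in p.items()} if all(not isinstance(v,str) for v in p.values()) else p)
print(r.camera_params('wrist'))
print(r.state())
E
```

```text
pics
{'fx': 353.077, 'fy': 353.077, 'cx': 257.223, 'cy': 184.449, 'extrinsics': [[-0.019, -1.0, 0.007, 0.027], [0.974, -0.017, 0.224, -0.598], [-0.224, 0.011, 0.975, -1.409], [0.0, 0.0, 0.0, 1.0]]}
{'fx': 475.149, 'fy': 475.149, 'cx': 256.745, 'cy': 188.212, 'extrinsics': [[0.078, 0.997, -0.0, -0.051], [-0.847, 0.067, 0.527, 0.427], [0.526, -0.041, 0.85, -2.27], [0.0, 0.0, 0.0, 1.0]]}
{'fx': 265.2159309316535, 'fy': 265.2159309316535, 'cx': 252.33484415896163, 'cy': 194.77221329971016, 'hand_eye': array([[-2.56773703e-04,  9.44921572e-01,  3.27296742e-01,
         8.47191160e-02],
       [ 9.99999883e-01,  1.08811909e-04,  4.70383395e-04,
         2.36869592e-04],
       [ 4.08861634e-04,  3.27296825e-01, -9.44921490e-01,
        -1.23633796e-01],
       [ 0.00000000e+00,  0.00000000e+00,  0.00000000e+00,
         1.00000000e+00]])}
{'t': 0.1, 'qpos': array([ 1.03939137e+00,  3.00429172e-01,  1.52151413e+00,  3.54310080e-05,
        1.32068886e+00, -6.65936574e-02]), 'joint_velocities': array([-0.00032946, -0.00121334, -0.00294421, -0.00144159, -0.00112095,
        0.00094445]), 'joint_efforts': array([ 2.92530385e-03, -5.44377387e+01, -3.62369835e+01,  1.73186675e-05,
        2.99171210e-03,  4.85802971e-06]), 'eef_pos': array([0.24643872, 0.49149288, 0.24977262]), 'orientation': array([-1.69502162e-04,  2.30323405e-01,  9.73114001e-01, -4.91640513e-04]), 'wrist_force': array([-0.11486653, -0.77680458, -0.23903412]), 'torque': array([-0.04431413,  0.02273966,  0.00737389]), 'opening': 0.08542703339770098}
```

View pics/top0.png

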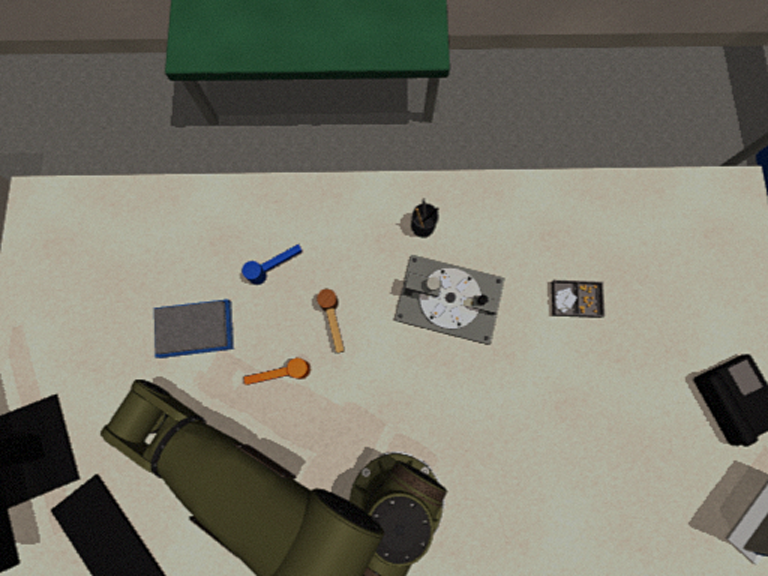

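View pics/scene0.png

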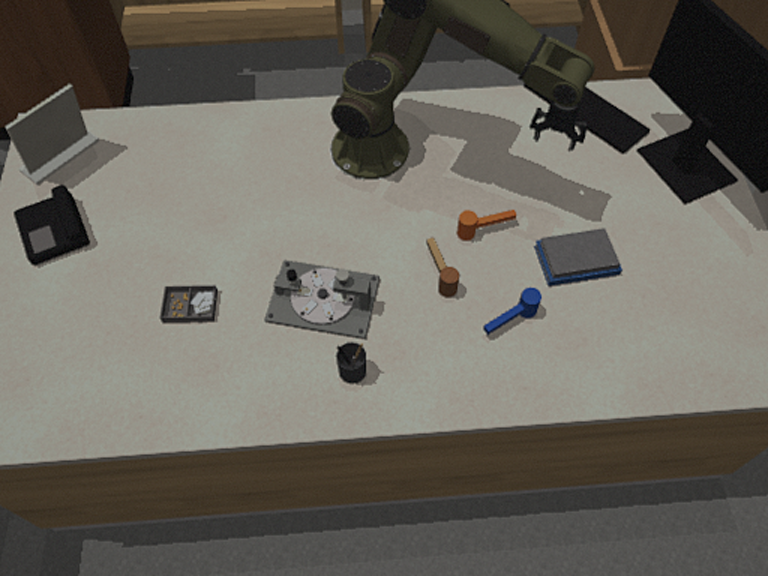

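Top view (1.5x) shows three mallets: blue, head at (253,272); orange, head at (297,368); brown head with tan wood handle at (327,299). The last has natural wood colours, so it should be the one meant. The setter is at (450,300), with the punch on its left (432,284) and the black knob on its right (481,300). I'll confirm in one enlarged crop.

```bash
python3 - <<'E'
import cv2,numpy as np
im=cv2.imread('pics/top0_raw.png')
cv2.imwrite('pics/topc.png',cv2.resize(im[160:245,195:345],None,fx=5.3,fy=5.3,interpolation=cv2.INTER_CUBIC))
im=cv2.imread('pics/scene0_raw.png')
cv2.imwrite('pics/scenec.png',cv2.resize(im[145:235,170:350],None,fx=4.4,fy=4.4,interpolation=cv2.INTER_CUBIC))
E
```

```text
(no output)
```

View pics/topc.png

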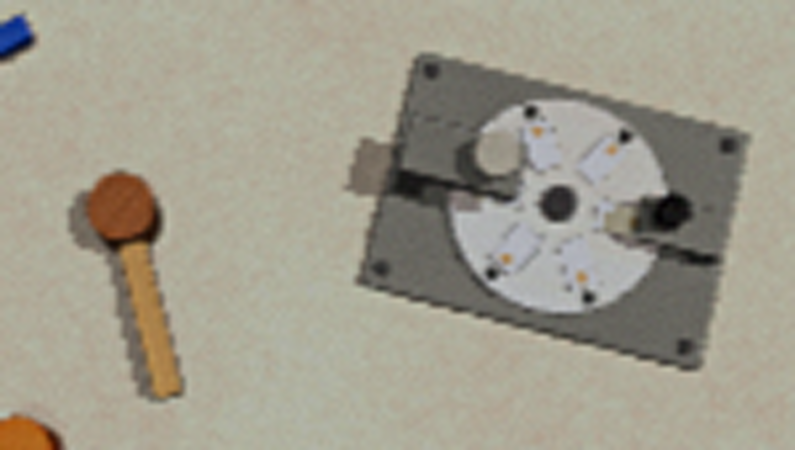

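View pics/scenec.png

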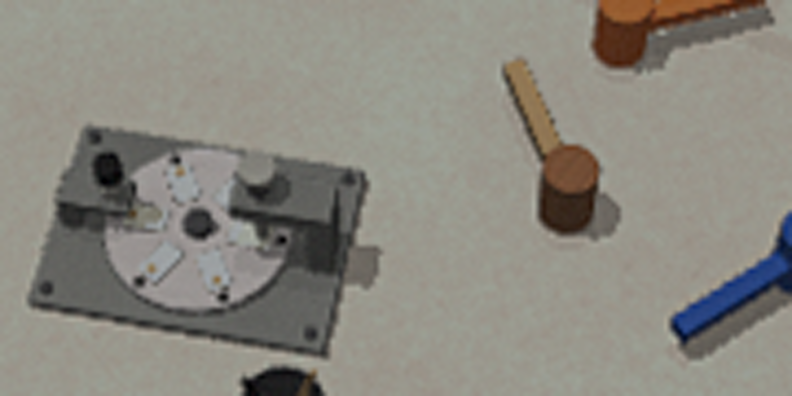

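```bash
python3 - <<'E'
from h import *
def T(x,y,z): return unproj('top',195+x/5.3-.4,160+y/5.3-.4,z)
def S(x,y,z): return unproj('scene',170+x/4.4-.4,145+y/4.4-.4,z)
c=[T(x,y,.015) for x,y in((418,55),(749,132),(700,370),(358,283))]
print(np.round(c,3)); o=np.mean(c,0); print('base',o, [np.linalg.norm(c[i]-c[i-1]) for i in range(4)])
cs=[S(x,y,.015) for x,y in((368,172),(82,127),(30,303),(327,355))]; print('base scene',np.mean(cs,0))
P=[T(498,154,.15),S(257,173,.15)];K=[T(672,210,.115),S(107,163,.115)]
M=[T(122,208,.08),S(570,168,.08)];H=[T(167,392,.052),S(513,63,.052)]
for n,a in zip('PKMH',(P,K,M,H)): print(n,np.round(a,4).tolist())
for i in(0,1):
  d=P[i]-K[i]; print('setter yaw',np.arctan2(d[1],d[0])-np.pi/2,np.hypot(d[0],d[1]))
  d=M[i]-H[i]; print('mallet yaw',np.arctan2(d[1],d[0]),np.hypot(d[0],d[1]))
E
```

```text
[[ 0.674 -0.056  0.015]
 [ 0.604 -0.326  0.015]
 [ 0.411 -0.273  0.015]
 [ 0.485 -0.003  0.015]]
base [ 0.54369746 -0.16461948  0.015     ] [np.float64(0.19631005813266697), np.float64(0.27826423484574103), np.float64(0.20044361115584025), np.float64(0.2807235005837494)]
base scene [ 0.55002872 -0.16371651  0.015     ]
P [[0.5603, -0.1057, 0.15], [0.5693, -0.1053, 0.15]]
K [[0.5222, -0.2393, 0.115], [0.5258, -0.2406, 0.115]]
M [[0.5377, 0.1803, 0.08], [0.5419, 0.1807, 0.08]]
H [[0.3978, 0.1475, 0.052], [0.4005, 0.1451, 0.052]]
setter yaw -0.277647476949894 0.13895914667664203
mallet yaw 0.22997542256389197 0.14364702319359737
setter yaw -0.3115391697826402 0.1420658028572729
mallet yaw 0.24659938708143686 0.14577178544503896
```

Both crops confirm it: the brown head and tan handle show wood grain, and the others are painted. Top and scene views agree to about 5 mm. I'll grip the mallet by its head, with the jaws across the handle, so pressing stays axial. I'm moving above the mallet now.

Request:
step_arm --steps '[{"x":2.2,"y":-2.3,"spin":0.055,"hand":8.5},{"x":2.45,"y":-2.6,"spin":0.06},{"x":2.45,"y":-2.6,"spin":0.06},{"x":2.45,"y":-2.6,"spin":0.06},{"x":2.45,"y":-2.6,"spin":0.06},{"x":2.45,"y":-2.6,"spin":0.06},{"x":2.45,"y":-2.6,"spin":0.06},{"x":2.45,"y":-2.6,"spin":0.06},{"x":2.45,"y":-2.6,"spin":0.06},{"x":2.45,"y":-2.6,"spin":0.06},{"x":2.45,"y":-2.6,"spin":0.06},{"x":2.45,"y":-2.6,"spin":0.05}]'

```text
invalid input
```

Request:
step_arm --steps '[{"x":2.2,"y":-2.3,"z":0,"spin":0.055,"hand":8.5},{"x":2.45,"y":-2.6,"z":0,"spin":0.06,"hand":8.5},{"x":2.45,"y":-2.6,"z":0,"spin":0.06,"hand":8.5},{"x":2.45,"y":-2.6,"z":0,"spin":0.06,"hand":8.5},{"x":2.45,"y":-2.6,"z":0,"spin":0.06,"hand":8.5},{"x":2.45,"y":-2.6,"z":0,"spin":0.06,"hand":8.5},{"x":2.45,"y":-2.6,"z":0,"spin":0.06,"hand":8.5},{"x":2.45,"y":-2.6,"z":0,"spin":0.06,"hand":8.5},{"x":2.45,"y":-2.6,"z":0,"spin":0.06,"hand":8.5},{"x":2.45,"y":-2.6,"z":0,"spin":0.06,"hand":8.5},{"x":2.45,"y":-2.6,"z":0,"spin":0.06,"hand":8.5},{"x":2.45,"y":-2.6,"z":0,"spin":0.05,"hand":8.5}]'

```text
t: 1.1
eef_pos: [0.5389, 0.181, 0.25]
orientation: [-0.0, -0.121, 0.993, -0.0]
wrist_force: [-0.1, 0.6, 0.4]
opening: 0.0851
```

```bash
cat >> h.py <<'E'
from scipy.spatial.transform import Rotation as Ro
def wun(u,v,z):
    s=r.state();p=r.camera_params('wrist');q=s['orientation'];R=Ro.from_quat([q[1],q[2],q[3],q[0]]).as_matrix()
    H=np.array(p['hand_eye']);c=R@H[:3,3]+s['eef_pos']
    w=R@H[:3,:3]@np.array([(u-p['cx'])/p['fx'],-(v-p['cy'])/p['fy'],-1.])
    return c+w*(z-c[2])/w[2]
E
python3 -c "
from h import *
snap('wrist','w1',scale=1.5)"
```

```text
(no output)
```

View pics/w1.png

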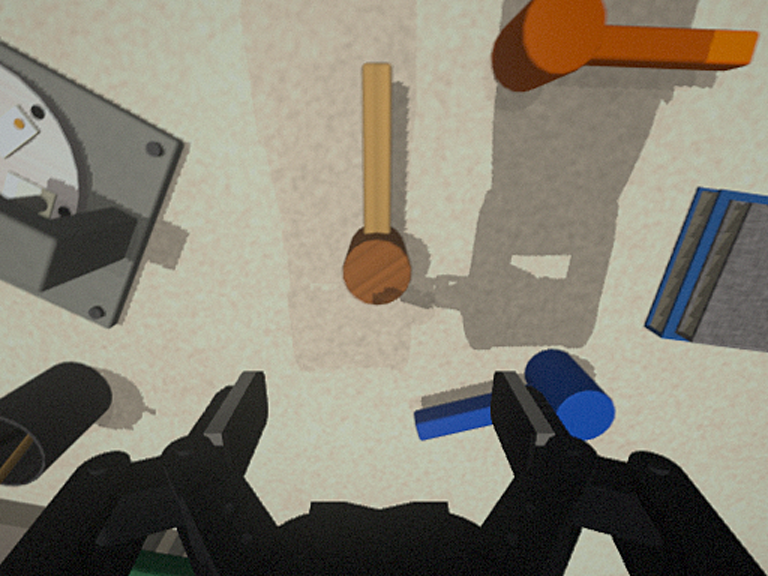

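```bash
python3 -c "
from h import *
for a in((377,270),(343,268),(411,268),(377,303)): print(wun(a[0]/1.5,a[1]/1.5,.08))
print(wun(376/1.5,64/1.5,.052))"
```

```text
[0.54142451 0.17563844 0.08      ]
[0.54615845 0.15004006 0.08      ]
[0.53361166 0.20046822 0.08      ]
[0.5676224  0.18210892 0.08      ]
[0.40129676 0.14014187 0.052     ]
```

Request:
step_arm --steps '[{"x":0.2,"y":-0.5,"z":-2.4,"spin":0,"hand":8.5},{"x":0,"y":0,"z":-3,"spin":0,"hand":8.5},{"x":0,"y":0,"z":-3,"spin":0,"hand":8.5},{"x":0,"y":0,"z":-3,"spin":0,"hand":8.5},{"x":0,"y":0,"z":-3,"spin":0,"hand":8.5},{"x":0,"y":0,"z":-3,"spin":0,"hand":8.5},{"x":0,"y":0,"z":-2,"spin":0,"hand":8.5},{"x":0,"y":0,"z":-1,"spin":0,"hand":8.5},{"x":0,"y":0,"z":0,"spin":0,"hand":8.5}]'

```text
t: 1.9
eef_pos: [0.539, 0.1774, 0.0442]
orientation: [-0.002, -0.12, 0.993, -0.0]
wrist_force: [-0.1, -0.0, -0.2]
opening: 0.0851
```

Request:
step_arm --steps '[{"x":0,"y":0,"z":0,"spin":0,"hand":5.8},{"x":0,"y":0,"z":0,"spin":0,"hand":5.4},{"x":0,"y":0,"z":0,"spin":0,"hand":4.5},{"x":0,"y":0,"z":0,"spin":0,"hand":4.0},{"x":0,"y":0,"z":0,"spin":0,"hand":4.0},{"x":0,"y":0,"z":0,"spin":0,"hand":4.0},{"x":0,"y":0,"z":0,"spin":0,"hand":4.0},{"x":0,"y":0,"z":0,"spin":0,"hand":4.0}]'

```text
t: 2.57
eef_pos: [0.5409, 0.178, 0.0482]
orientation: [0.002, -0.12, 0.993, 0.0]
wrist_force: [-0.2, 1.1, 5.4]
opening: 0.053
```

Gripped at 53 mm, which matches the 54 mm head. Lifting.

Request:
step_arm --steps '[{"x":0,"y":0,"z":0.5,"spin":0,"hand":4},{"x":0,"y":0,"z":1,"spin":0,"hand":4},{"x":0,"y":0,"z":2,"spin":0,"hand":4},{"x":0,"y":0,"z":2.5,"spin":0,"hand":4},{"x":0,"y":0,"z":2.5,"spin":0,"hand":4},{"x":0,"y":0,"z":2.5,"spin":0,"hand":4},{"x":0,"y":0,"z":2.5,"spin":0,"hand":4},{"x":0,"y":0,"z":2.5,"spin":0,"hand":4},{"x":0,"y":0,"z":2.5,"spin":0,"hand":4},{"x":0,"y":0,"z":1,"spin":0,"hand":4},{"x":0,"y":0,"z":0.5,"spin":0,"hand":4},{"x":0,"y":0,"z":0,"spin":0,"hand":4}]'

```text
t: 3.57
eef_pos: [0.54, 0.1776, 0.2469]
orientation: [0.001, -0.12, 0.993, 0.0]
wrist_force: [0.1, 0.2, -3.9]
opening: 0.0529
```

```bash
python3 -c "
from h import *
s=r.state();print(s['eef_pos'],s['wrist_force'],s['torque'],s['opening'])
snap('wrist','w2')
snap('scene','s2')
a=cv2.imread('pics/w2_raw.png');b=cv2.imread('pics/s2_raw.png')[60:240,170:400]
cv2.imwrite('pics/c2.png',np.hstack([cv2.resize(a,(400,300)),cv2.resize(b,(383,300))]))"
```

```text
[0.54000653 0.17763696 0.24685412] [ 0.08528384  0.23121651 -3.88874027] [ 0.0283276  -0.0559843  -0.06549695] 0.05287404546044847
```

View pics/c2.png

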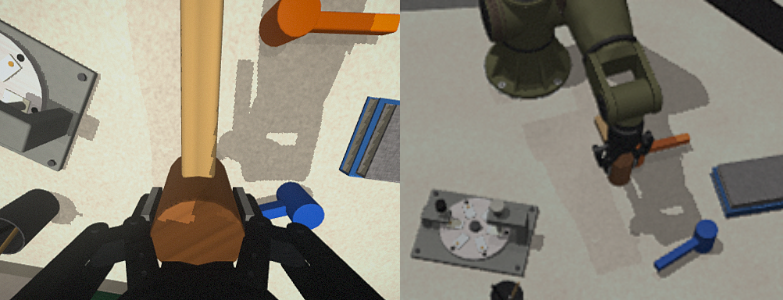

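Head is held level and weighs 0.39 kg. The orange and blue mallets are untouched. Moving over the punch at about (0.563, -0.105).

Request:
step_arm --steps '[{"x":0.1,"y":-1.3,"z":0,"spin":0,"hand":4},{"x":0.2,"y":-2.5,"z":0,"spin":0,"hand":4},{"x":0.25,"y":-3,"z":0,"spin":0,"hand":4},{"x":0.25,"y":-3,"z":0,"spin":0,"hand":4},{"x":0.25,"y":-3,"z":0,"spin":0,"hand":4},{"x":0.25,"y":-3,"z":0,"spin":0,"hand":4},{"x":0.25,"y":-3,"z":0,"spin":0,"hand":4},{"x":0.25,"y":-3,"z":0,"spin":0,"hand":4},{"x":0.25,"y":-3,"z":0,"spin":0,"hand":4},{"x":0.15,"y":-2.2,"z":0,"spin":0,"hand":4},{"x":0.1,"y":-1.2,"z":0,"spin":0,"hand":4},{"x":0,"y":0,"z":0,"spin":0,"hand":4}]'

```text
t: 4.67
eef_pos: [0.5626, -0.1068, 0.245]
orientation: [-0.001, -0.118, 0.993, 0.0]
wrist_force: [-0.7, 0.7, -2.7]
opening: 0.0531
```

```bash
python3 -c "
from h import *
s=r.state();print(s['eef_pos'],s['wrist_force'])
snap('scene','s3')
snap('wrist','w3')
a=cv2.imread('pics/w3_raw.png');b=cv2.imread('pics/s3_raw.png')[110:240,160:280]
cv2.imwrite('pics/c3.png',np.hstack([cv2.resize(a,(400,300)),cv2.resize(b,(380,412))[:300]]))"
```

```text
[ 0.56259343 -0.10675767  0.24502328] [-0.65703555  0.66654555 -2.73429133]
```

View pics/c3.png

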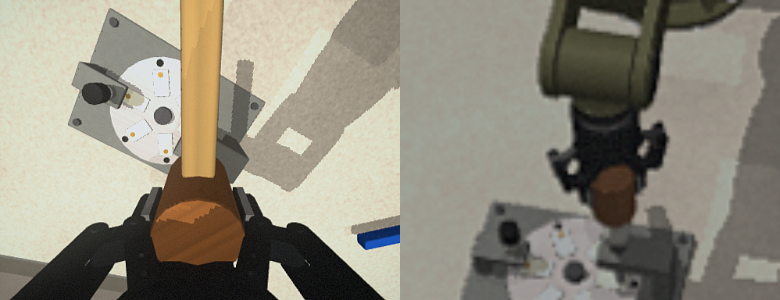

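Request:
step_arm --steps '[{"x":0,"y":0,"z":-1.5,"spin":0,"hand":4},{"x":0,"y":0,"z":-1.5,"spin":0,"hand":4},{"x":0,"y":0,"z":-1,"spin":0,"hand":4},{"x":0,"y":0,"z":-0.5,"spin":0,"hand":4},{"x":0,"y":0,"z":-0.5,"spin":0,"hand":4},{"x":0,"y":0,"z":-0.3,"spin":0,"hand":4},{"x":0,"y":0,"z":0,"spin":0,"hand":4}]'

```text
t: 5.35
eef_pos: [0.5631, -0.1039, 0.1934]
orientation: [0.0, -0.12, 0.993, 0.0]
wrist_force: [-2.2, 2.3, 1.6]
opening: 0.053
```

Request:
step_arm --steps '[{"x":0,"y":0,"z":-0.5,"spin":0,"hand":4},{"x":0,"y":0,"z":0,"spin":0,"hand":4}]'

```text
t: 5.52
eef_pos: [0.5634, -0.1043, 0.1885]
orientation: [0.001, -0.12, 0.993, -0.0]
wrist_force: [1.4, 2.9, 3.6]
opening: 0.053
```

```bash
python3 -c "
from h import *
z=r.state()
# knob from w3 picture using pose then (lateral only; pose noted)
p=r.camera_params('wrist');q=[-.001,-.118,.993,0];R=Ro.from_quat([q[1],q[2],q[3],q[0]]).as_matrix()
H=np.array(p['hand_eye']);c=R@H[:3,3]+[.5626,-.1068,.245]
w=R@H[:3,:3]@np.array([(124-p['cx'])/p['fx'],-(116-p['cy'])/p['fy'],-1.]);print(c+w*(.115-c[2])/w[2]); print(z['wrist_force'],z['torque'])"
```

```text
[ 0.51869189 -0.23830893  0.115     ]
[1.36247068 2.94344003 3.55010506] [ 0.60081005 -0.29099139  0.00630873]
```

Force matches the spring at roughly 9 mm of travel. Continuing to the stop.

Request:
step_arm --steps '[{"x":0,"y":0,"z":-0.4,"spin":0,"hand":4},{"x":0,"y":0,"z":-0.1,"spin":0,"hand":4},{"x":0,"y":0,"z":0,"spin":0,"hand":4}]'

```text
t: 5.77
eef_pos: [0.5635, -0.1043, 0.1842]
orientation: [0.001, -0.12, 0.993, -0.0]
wrist_force: [0.1, 4.0, 5.1]
opening: 0.0531
```

Request:
step_arm --steps '[{"x":0,"y":0,"z":-0.2,"spin":0,"hand":4},{"x":0,"y":0,"z":0,"spin":0,"hand":4}]'

```text
t: 5.93
eef_pos: [0.5637, -0.1043, 0.184]
orientation: [0.002, -0.12, 0.993, -0.0]
wrist_force: [-7.0, 4.7, 23.0]
opening: 0.0528
```

Request:
step_arm --steps '[{"x":0,"y":0,"z":-0.2,"spin":0,"hand":4},{"x":0,"y":0,"z":0,"spin":0,"hand":4}]'

```text
t: 6.1
eef_pos: [0.5639, -0.1043, 0.1838]
orientation: [0.002, -0.12, 0.993, -0.001]
wrist_force: [-13.8, 7.0, 38.9]
opening: 0.0528
```

At about 14 mm of travel z stalls and the force jumps by 18 N per 2 mm step, so the punch is on its stop. Lifting and returning the mallet.

Request:
step_arm --steps '[{"x":0,"y":0,"z":0.5,"spin":0,"hand":4},{"x":0,"y":0,"z":1,"spin":0,"hand":4},{"x":0,"y":0,"z":1.5,"spin":0,"hand":4},{"x":0,"y":0,"z":2,"spin":0,"hand":4},{"x":0,"y":0,"z":1,"spin":0,"hand":4},{"x":0,"y":1,"z":0.5,"spin":0,"hand":4},{"x":-0.2,"y":2.2,"z":0,"spin":0,"hand":4},{"x":-0.25,"y":3,"z":0,"spin":0,"hand":4},{"x":-0.25,"y":3,"z":0,"spin":0,"hand":4},{"x":-0.25,"y":3,"z":0,"spin":0,"hand":4},{"x":-0.25,"y":3,"z":0,"spin":0,"hand":4},{"x":-0.25,"y":3,"z":0,"spin":0,"hand":4}]'

```text
t: 7.1
eef_pos: [0.5477, 0.0796, 0.2434]
orientation: [-0.001, -0.12, 0.993, 0.0]
wrist_force: [0.4, 0.1, -3.2]
opening: 0.0525
```

Request:
step_arm --steps '[{"x":-0.25,"y":3,"z":0,"spin":0,"hand":4},{"x":-0.25,"y":3,"z":0,"spin":0,"hand":4},{"x":-0.2,"y":2.5,"z":0,"spin":0,"hand":4},{"x":-0.1,"y":1.3,"z":-0.5,"spin":0,"hand":4},{"x":0,"y":0,"z":-1.5,"spin":0,"hand":4},{"x":0,"y":0,"z":-2.5,"spin":0,"hand":4},{"x":0,"y":0,"z":-2.5,"spin":0,"hand":4},{"x":0,"y":0,"z":-2.5,"spin":0,"hand":4},{"x":0,"y":0,"z":-2.5,"spin":0,"hand":4},{"x":0,"y":0,"z":-2.5,"spin":0,"hand":4},{"x":0,"y":0,"z":-1.5,"spin":0,"hand":4},{"x":0,"y":0,"z":0,"spin":0,"hand":4}]'

```text
t: 8.1
eef_pos: [0.5384, 0.175, 0.0801]
orientation: [-0.003, -0.12, 0.993, -0.001]
wrist_force: [-0.6, 0.1, -3.0]
opening: 0.053
```

Request:
step_arm --steps '[{"x":0,"y":0,"z":-1,"spin":0,"hand":4},{"x":0,"y":0,"z":-1,"spin":0,"hand":4},{"x":0,"y":0,"z":-0.5,"spin":0,"hand":4},{"x":0,"y":0,"z":-0.4,"spin":0,"hand":4},{"x":0,"y":0,"z":0,"spin":0,"hand":4}]'

```text
t: 8.52
eef_pos: [0.5403, 0.1756, 0.0547]
orientation: [-0.0, -0.12, 0.993, -0.0]
wrist_force: [-0.1, -0.1, -3.1]
opening: 0.0528
```

Request:
step_arm --steps '[{"x":0,"y":0,"z":-0.2,"spin":0,"hand":4},{"x":0,"y":0,"z":0,"spin":0,"hand":4}]'

```text
t: 8.68
eef_pos: [0.5407, 0.1757, 0.0534]
orientation: [0.0, -0.12, 0.993, 0.0]
wrist_force: [0.2, 0.6, -3.8]
opening: 0.0526
```

Request:
step_arm --steps '[{"x":0,"y":0,"z":-0.2,"spin":0,"hand":4},{"x":0,"y":0,"z":-0.2,"spin":0,"hand":4},{"x":0,"y":0,"z":0,"spin":0,"hand":4}]'

```text
t: 8.93
eef_pos: [0.5404, 0.1756, 0.049]
orientation: [-0.0, -0.12, 0.993, -0.0]
wrist_force: [-0.1, 0.1, -3.1]
opening: 0.0529
```

Request:
step_arm --steps '[{"x":0,"y":0,"z":-0.1,"spin":0,"hand":4},{"x":0,"y":0,"z":0,"spin":0,"hand":4}]'

```text
t: 9.1
eef_pos: [0.5406, 0.1757, 0.0483]
orientation: [0.0, -0.12, 0.993, -0.0]
wrist_force: [-0.9, -0.6, -3.1]
opening: 0.0531
```

Request:
step_arm --steps '[{"x":0,"y":0,"z":-0.1,"spin":0,"hand":4},{"x":0,"y":0,"z":-0.1,"spin":0,"hand":4},{"x":0,"y":0,"z":0,"spin":0,"hand":4}]'

```text
t: 9.35
eef_pos: [0.5408, 0.1758, 0.0482]
orientation: [0.0, -0.12, 0.993, 0.0]
wrist_force: [-11.4, -2.5, 20.3]
opening: 0.0529
```

On the counter (force +20 N, same height as at pick-up). Easing off, releasing and rising.

Request:
step_arm --steps '[{"x":0,"y":0,"z":0.2,"spin":0,"hand":4},{"x":0,"y":0,"z":0,"spin":0,"hand":6},{"x":0,"y":0,"z":0,"spin":0,"hand":8.5},{"x":0,"y":0,"z":0,"spin":0,"hand":8.5},{"x":0,"y":0,"z":0,"spin":0,"hand":8.5},{"x":0,"y":0,"z":0,"spin":0,"hand":8.5},{"x":0,"y":0,"z":1.5,"spin":0,"hand":8.5},{"x":0,"y":0,"z":2.5,"spin":0,"hand":8.5},{"x":0,"y":0,"z":3.5,"spin":0,"hand":8.5},{"x":0,"y":0,"z":3.5,"spin":0,"hand":8.5},{"x":0,"y":0,"z":3.5,"spin":0,"hand":8.5},{"x":0,"y":0,"z":3,"spin":0,"hand":8.5}]'

```text
t: 10.35
eef_pos: [0.5405, 0.1757, 0.2258]
orientation: [0.001, -0.12, 0.993, 0.0]
wrist_force: [0.2, -0.1, -0.4]
opening: 0.0848
```

Request:
step_arm --steps '[{"x":-0.1,"y":-2,"z":0,"spin":-0.03,"hand":8.5},{"x":-0.1,"y":-3,"z":0,"spin":-0.04,"hand":8.5},{"x":-0.2,"y":-3.7,"z":0,"spin":-0.045,"hand":8.5},{"x":-0.2,"y":-3.7,"z":0,"spin":-0.045,"hand":8.5},{"x":-0.2,"y":-3.7,"z":0,"spin":-0.045,"hand":8.5},{"x":-0.2,"y":-3.7,"z":0,"spin":-0.045,"hand":8.5},{"x":-0.2,"y":-3.7,"z":0,"spin":-0.045,"hand":8.5},{"x":-0.2,"y":-3.7,"z":0,"spin":-0.045,"hand":8.5},{"x":-0.2,"y":-3.7,"z":0,"spin":-0.045,"hand":8.5},{"x":-0.2,"y":-3.7,"z":0,"spin":-0.045,"hand":8.5},{"x":-0.1,"y":-3.7,"z":0,"spin":-0.045,"hand":8.5},{"x":0,"y":-3.1,"z":0,"spin":-0.035,"hand":8.5}]'

```text
t: 11.35
eef_pos: [0.5209, -0.2408, 0.2233]
orientation: [0.0, 0.136, 0.991, -0.0]
wrist_force: [0.3, 0.3, 0.4]
opening: 0.085
```

Request:
step_arm --steps '[{"x":0,"y":0,"z":0,"spin":0,"hand":8.5}]'

```text
t: 11.43
eef_pos: [0.5208, -0.2431, 0.2229]
orientation: [-0.0, 0.138, 0.99, -0.0]
wrist_force: [0.3, 0.4, 0.8]
opening: 0.0852
```

```bash
python3 -c "
from h import *
snap('wrist','w4'); snap('scene','s4')
a=cv2.imread('pics/w4_raw.png');b=cv2.imread('pics/s4_raw.png')[110:240,160:350]
cv2.imwrite('pics/c4.png',np.vstack([cv2.resize(a[60:300,60:452],(784,480)),cv2.resize(b,(175,120)).repeat(1,0) if 0 else np.zeros((0,784,3),np.uint8)]))
cv2.imwrite('pics/c4b.png',cv2.resize(b,(760,520)))"
```

```text
(no output)
```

View pics/c4.png

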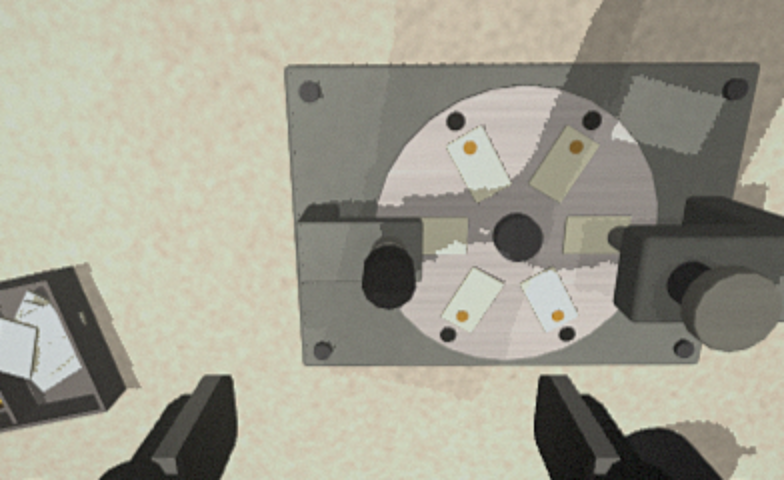

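View pics/c4b.png

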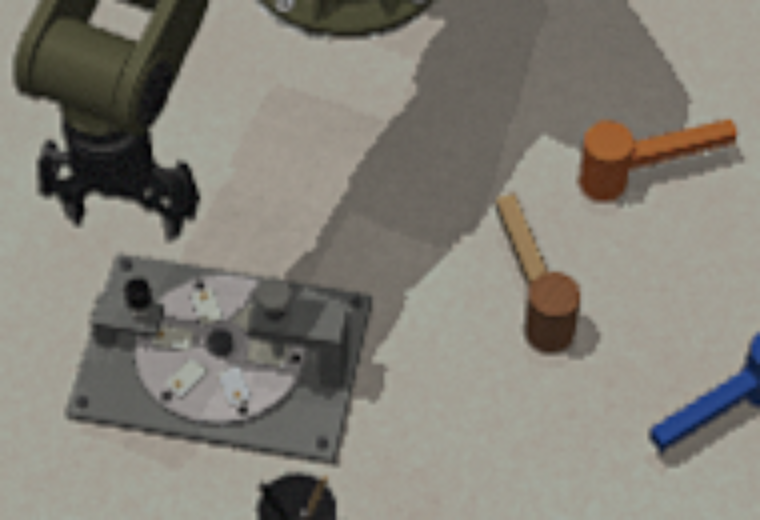

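Scene: the wooden mallet stands upright back in its place and the punch is up again. In the wrist view the knob's top is centred at crop (389,283), raw (254.5,201.5).

```bash
python3 -c "
from h import *
s=r.state();print(s['eef_pos'])
for a in((389,283),(389,309),(362,283),(416,283)): print(wun(60+a[0]/2,60+a[1]/2,.115))"
```

```text
[ 0.52122509 -0.23922922  0.22285705]
[ 0.52380455 -0.23765874  0.115     ]
[ 0.53648671 -0.24115666  0.115     ]
[ 0.52042816 -0.24977752  0.115     ]
[ 0.52718088 -0.22554021  0.115     ]
```

Request:
step_arm --steps '[{"x":0.3,"y":0.1,"z":-1,"spin":0,"hand":8.5},{"x":0,"y":0,"z":-2,"spin":0,"hand":8.5},{"x":0,"y":0,"z":-2.5,"spin":0,"hand":8.5},{"x":0,"y":0,"z":-2.5,"spin":0,"hand":7},{"x":0,"y":0,"z":-2,"spin":0,"hand":6},{"x":0,"y":0,"z":-1.3,"spin":0,"hand":5},{"x":0,"y":0,"z":-0.5,"spin":0,"hand":5},{"x":0,"y":0,"z":0,"spin":0,"hand":5},{"x":0,"y":0,"z":0,"spin":0,"hand":5}]'

```text
t: 12.28
eef_pos: [0.5249, -0.2368, 0.1057]
orientation: [0.0, 0.134, 0.991, -0.0]
wrist_force: [-0.4, 0.6, 0.7]
opening: 0.0501
```

Request:
step_arm --steps '[{"x":0,"y":0,"z":0,"spin":0,"hand":3.5},{"x":0,"y":0,"z":0,"spin":0,"hand":2.7},{"x":0,"y":0,"z":0,"spin":0,"hand":2.2},{"x":0,"y":0,"z":0,"spin":0,"hand":1.2},{"x":0,"y":0,"z":0,"spin":0,"hand":1.2},{"x":0,"y":0,"z":0,"spin":0,"hand":1.2},{"x":0,"y":0,"z":0,"spin":0,"hand":1.2},{"x":0,"y":0,"z":0,"spin":0,"hand":1.2}]'

```text
t: 12.95
eef_pos: [0.5239, -0.2419, 0.1076]
orientation: [0.001, 0.135, 0.991, -0.004]
wrist_force: [-14.9, -31.2, 8.2]
opening: 0.0245
```

Knob gripped, but with a sideways load of about 34 N because the grasp is off-centre. Centring it.

Request:
step_arm --steps '[{"x":-0.1,"y":-0.2,"z":0,"spin":0,"hand":1.2},{"x":0,"y":0,"z":0,"spin":0,"hand":1.2}]'

```text
t: 13.12
eef_pos: [0.5238, -0.2421, 0.1076]
orientation: [0.002, 0.135, 0.991, -0.002]
wrist_force: [-6.9, -15.7, 8.9]
opening: 0.0244
```

Request:
step_arm --steps '[{"x":-0.1,"y":-0.2,"z":0,"spin":0,"hand":1.2},{"x":0,"y":0,"z":0.3,"spin":0,"hand":1.2},{"x":0,"y":0,"z":0.3,"spin":0,"hand":1.2},{"x":0,"y":0,"z":0,"spin":0,"hand":1.2}]'

```text
t: 13.45
eef_pos: [0.5236, -0.2423, 0.1128]
orientation: [0.002, 0.135, 0.991, -0.001]
wrist_force: [8.2, -7.4, -6.8]
opening: 0.0243
```

Request:
step_arm --steps '[{"x":0,"y":0,"z":0.3,"spin":0,"hand":1.2},{"x":0,"y":0,"z":0.3,"spin":0,"hand":1.2},{"x":0,"y":0,"z":0.2,"spin":0,"hand":1.2},{"x":0,"y":0,"z":0,"spin":0,"hand":1.2}]'

```text
t: 13.78
eef_pos: [0.5235, -0.2423, 0.1205]
orientation: [0.002, 0.135, 0.991, -0.001]
wrist_force: [8.9, -7.8, -8.3]
opening: 0.0243
```

Request:
step_arm --steps '[{"x":0,"y":0,"z":0.2,"spin":0,"hand":1.2},{"x":0,"y":0,"z":0.1,"spin":0,"hand":1.2},{"x":0,"y":0,"z":0,"spin":0,"hand":1.2}]'

```text
t: 14.03
eef_pos: [0.5235, -0.2423, 0.1232]
orientation: [0.002, 0.135, 0.991, -0.001]
wrist_force: [8.7, -8.3, -9.2]
opening: 0.0239
```

Request:
step_arm --steps '[{"x":0,"y":0,"z":0.1,"spin":0,"hand":1.2},{"x":0,"y":0,"z":0.1,"spin":0,"hand":1.2},{"x":0,"y":0,"z":0,"spin":0,"hand":1.2}]'

```text
t: 14.28
eef_pos: [0.5234, -0.2422, 0.1239]
orientation: [0.002, 0.135, 0.991, -0.001]
wrist_force: [14.2, -11.9, -20.6]
opening: 0.0243
```

z is stalled at +16.3 mm and the force has gone from 9 to 21 N, so the plunger is on its stop. Holding 0.5 s to check for slip, then a final look.

Request:
step_arm --steps '[{"x":0,"y":0,"z":0,"spin":0,"hand":1.2},{"x":0,"y":0,"z":0,"spin":0,"hand":1.2},{"x":0,"y":0,"z":0,"spin":0,"hand":1.2},{"x":0,"y":0,"z":0,"spin":0,"hand":1.2},{"x":0,"y":0,"z":0,"spin":0,"hand":1.2},{"x":0,"y":0,"z":0,"spin":0,"hand":1.2}]'

```text
t: 14.78
eef_pos: [0.5235, -0.2423, 0.1239]
orientation: [0.002, 0.135, 0.991, -0.001]
wrist_force: [15.5, -10.8, -20.4]
opening: 0.0239
```

```bash
python3 -c "
from h import *
snap('wrist','w5'); snap('scene','s5')
a=cv2.imread('pics/w5_raw.png');b=cv2.imread('pics/s5_raw.png')[110:260,90:430]
cv2.imwrite('pics/c5.png',np.vstack([cv2.resize(a[100:320,60:452],(500,280)),cv2.resize(b,(500,220))]))"
```

```text
(no output)
```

View pics/c5.png

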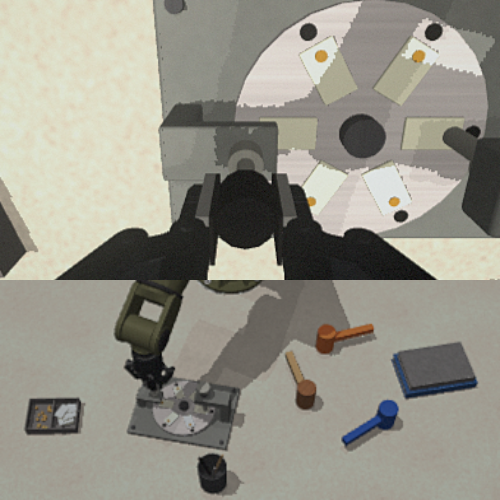

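The last picture shows the knob between the pads with its stem exposed above the collar. The mallet stands on the counter, and the books, pot and tray are where they were. Handing in.

```bash
python3 -c "
from h import *
print(r.hand_in()); s=r.state(); print(s['t'],s['eef_pos'],s['wrist_force'],s['opening'])"
```

```text
the job is handed in; nothing more can be done
None
the job is handed in; nothing more can be done
```

The job is done and handed in at about 15 s of the 56 s allowed, with the arm still holding the knob up.

- **Punch:** I gripped the wooden mallet by its head and pressed the punch down until it stopped. Travel was about 14 mm, and the force then rose sharply to about 43 N with no further movement. This was a steady press rather than a sharp blow, and only the mallet touched the punch.
- **Mallet:** I set it back upright on its old spot and let go. The scene picture shows it standing there.
- **Index plunger:** I pulled the knob up 16.3 mm to its stop, where the force rose from 9 to 21 N. It held steady for 0.5 s with no slip before I handed in.
- **Other things:** The last picture shows the books, pen pot, tag tray and other mallets where they were.

**What disagreed:** My first grip on the knob was about 4 mm off-centre and loaded it sideways with about 34 N. I centred it before pulling, but a sideways load of about 19 N remained at the end. I could read nothing from the robot after handing in, so the final second of holding is not confirmed.

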